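# Pop the card stack out and trap it

## Task

Using one open hand, press the orange key of the spring-loaded card dispenser fully down with one fingertip, and have the other finger standing in front of the banded stack of blank cards so that it traps the stack as it pops out past the gate, before it slides off the open end of the deck. Finish while still holding: one finger keeps the key down and the other finger still blocks the stack, which lies flat and still on the deck. Do not grasp or lift the stack, and leave the cocoa tin, the ribbon spool and the praline beside it alone.

Things in the scene. Friction and masses are not known exactly. Their poses are not given: they have to be found in the camera images.
- dispenser: Grey and aluminium card dispenser, fixed, 204 x 96 mm, 64 mm high. Origin on the worktop below the gate's rear face. x points from the open end back to the spring tube (-56 to +148 mm), y to the key's side, z up. Level deck 30 mm high, y -25 to +25 mm, open end at x = -45; the stack is pushed along -x. Back plate (x 68 to 80) 64 mm high, tube behind it 58 mm high.
- key_top (a point): Centre of the flat top of the orange key, at dispenser x = -32, y = +47 mm, 44 mm above the worktop (14 mm above the deck) when up; fully pressed it is still 6 mm above the deck. The top measures 28 mm along the dispenser's x (-46 to -18 mm) and 26 mm along its y (+34 to +60 mm).
- key (a joint): Travel of the key: 0 up, 0.008 m fully down (hard stop). A spring pushes it up: 2 N at the start, 5 N fully down, and up to about 4 N more from the gate rubbing on the stack. The stack is let go at about 5 to 6 mm. If the key is released while the stack is over the gate, the gate lifts the stack.
- kicker (a joint): Stroke of the black spring pusher behind the stack: 0 cocked, up to 0.076 m. Pushes with 3.6 N falling to 2.2 N, damped: once released the stack moves out at about 0.05 to 0.1 m/s, and within one to two seconds it is pushed off the open end if nothing stops it. It keeps pushing the stack against the finger that stops it.
- catch_point (a point): Point on the deck's top face (30 mm above the worktop), mid-track at dispenser x = -32, y = 0, straight across from the key's centre, 47 mm from it. A finger standing here, its tip anywhere from the deck to 15 mm above it, stops the stack. Nothing stands on the deck from x = -10 to -45 mm.
- stack_center (a point): Centre of the banded stack of blank white cards (paper band), a loose block 58 mm along the track, 38 mm wide, 22 mm high, about 90 g. At the start it lies between the rails with its front face against the gate, its centre at dispenser x = +29, y = 0.
- card_stack: The same stack; origin at the centre of its underside, z up, y axis along its 58 mm length.
- tin: Cocoa tin, green with a gold lid, 60 mm across, 64 mm high, loose bystander; origin at the centre of its underside.
- spool: Gold ribbon spool, 62 mm across, 24 mm high, loose bystander; origin at the centre of its underside.
- praline: Heart-shaped brown and white praline, 24 x 26 x 14 mm, loose bystander on the worktop on the side of the dispenser away from the key; origin at the centre of its underside.
- gate_top (a point): Middle of the top edge of the orange gate, 6 mm above the deck at the start, at dispenser x = -2.5 mm, 32 mm wide. It holds the stack back and sinks with the key (flush at 6 mm of key travel). Two rails, 12 mm above the deck and 41 mm apart, guide the stack from x = -10 to +70 mm.
There are look-alikes about, which are no part of the job. Of the things that look like the card_stack, the largest one is meant.

How it is judged:
On the way:
1. the key is pressed while the stack is still behind the gate (value of joint key above 0.003 m and x of stack_center in the frame of dispenser above 0.025 m).
At the end, for the whole second after the job is handed in: The key is held at least 5 mm down, a finger touches the stack with at least 0.3 N, and the stack has popped out at least 4 mm (its centre between +25 and -22 mm along the dispenser's x) and lies flat on the deck, at rest (value of joint key above 0.005 m and contact force between the fingers and card_stack above 0.3 N and x of stack_center in the frame of dispenser between -0.022 and 0.025 m and z of stack_center in the frame of dispenser between 0.037 and 0.045 m and angle between card_stack's own z axis and vertical below 0.12 rad and linear speed of card_stack below 0.02 m/s); the arm keeps its last pose, push and grip.
It fails at once if the stack fell off the deck (height (world z) of stack_center below 0.03 m).
It fails at once if the stack was lifted off the deck (height (world z) of stack_center above 0.053 m).
It fails at once if the cocoa tin was disturbed (distance of tin from where it was at the start of the episode above 0.015 m).
It fails at once if the ribbon spool was disturbed (distance of spool from where it was at the start of the episode above 0.015 m).
It fails at once if the praline was disturbed (distance of praline from where it was at the start of the episode above 0.015 m).
It also fails if it takes over 32 s, if anything falls off the work surface, if the arm or the gripper's body presses on something with over 40 N, if the wrist force passes 120 N, or if a joint passes its speed limit or range.

## Robot

A 6-joint arm with a two-finger parallel gripper is mounted at the origin on a cart in front of the work surface, level with it; the furniture and walls round the work are solid. World frame = base frame: x ahead of the robot, y to its left, z up, the work surface at z = 0. Lengths are in m, angles in rad, forces in N, time in s.
With the tool pointing down it reaches from about 0.375 to 0.9 m from the base axis. Payload 3.1 kg.
Tool frame: the origin (TCP) lies at the centre of the arm's flange, where the gripper is bolted on; the fingertips stand 173 mm ahead of it and the grasp point (between the pads) lies 155 mm ahead of it (tip_extent is the distance from the TCP to the fingertips, in m); z points along the fingers, y is the direction in which the jaws open and shut (so a half turn about z gives the same grasp; the last joint's range is limited). The gripper opens to 85 mm and grips with 20 to 120 N. Pads are 22 mm wide; open, the fingers measure 114 mm over their backs; the gripper's body (76 mm by 85 mm) begins 54 mm behind the grasp point. The pads swing forward as they close: fully open they stand 13 mm farther back than shut.
Start: joints at [1.093, 0.527, 1.433, -0, 1.181, -0.178], TCP at [0.185, 0.597, 0.405] pointing down, gripper open.
Joint ranges: [-3.08, 3.08], [-0.75, 2.2], [0.22, 2.44], [-1.43, 4.57], [0, 2.65], [-2.85, 2.85]. Speed limits (rad/s): [2.79, 2.79, 3.14, 3.14, 3.14, 3.14].

## Interface

Orientations are given as a unit quaternion [x, y, z, w].
In Python, from station import sense, snapshot, sign_off, tip_extent gives the robot as it stands. The module is installed in compiled form; this text tells all that it offers.
- The arm moves only by the tool servo_tool, never from a script. Its argument "rows" is a list of rows, each a list of 3 entries, a list of its own where there are three numbers: the shift along the tool's x, y, z in mm, then the turn about the tool's z in degrees, then the opening, from -1 (shut) to 1 (fully open), so that 0 is half open. A call has 1 to 8 rows; each row is the pose to reach, as a shift and turn from the pose measured when the call began, along the tool's axes at that moment; what a row does not reach only later rows make up. A row lasts 1/10 s, in which the tool goes at most 50 mm and 8.59 degrees, less where a joint would pass 70% of its speed; a pose out of reach is approached as far as the arm can. A call with a gripper value outside its range is refused whole. The fingers move at their own pace and stop on an object; "force" is the grip in N (left out, the last holds). Time passes only in rows, so rows that repeat a pose let the fingers close. It gives the time, the measured TCP pose, the force and the opening at its end, in the units of the state.
- sense(): the state, without advancing time (a new reading comes with each control period).
- snapshot(name): name is "side" or "top"; returns a dict with "image" (384x512x3 uint8, blue, green, red), "z_map" (384x512 float32, m along the optical axis (not along the pixel's ray), 0 where there is no reading), "vertical_fov" (degrees; the focal length in pixels is half the picture's height over the tangent of half this angle, whatever the lens; pixels are square), "cx", "cy" (the principal point, pixels), "k1" (the pictures are not rectified: a ray, as slopes to the right and down, at radius r is drawn at 1 + k1 r^2 times it, then the intrinsics apply), "cam_to_world" (4x4, takes a point from camera to world coordinates). Camera axes: x right, y down, z forward; pixel columns grow to the right and rows downward; lengths in m; the calibration is good to about 2 mm. A picture is of the moment at which its call begins.
- sign_off(): hands the job in, once; it reports no verdict.
The state is a dict: "t": time; "q": joint angles; "qd": joint speeds; "tau": joint torques, N m; "tcp_pos": TCP position; "tool_rot": TCP orientation; "force": force on the tool from outside, world axes, zero at the start; "ft_torque": the same for the moment, N m; "finger_gap": opening from 0.0 (shut) to 1.0 (fully open).
Only numpy, scipy, OpenCV 4.12 (cv2) and the standard library are available. Lean on these libraries where they do the work, as an engineer would, in place of code of your own. Each camera call takes 0.05 s, during which the arm holds its last target. There are 200 camera calls.

## Working session

There is one attempt and no reset: what is moved stays moved. The work goes in short steps, Python scripts to look and compute and a tool call to move; the robot and the scene stay as the last step left them, time stands still between calls to the robot, and variables do not carry over. Pictures are saved under pics/ and viewed, about 8 in all and at most 12, crops included, and the job is handed in when it is done.

Besides the shell and the picture viewer there is one more tool, called after "Emit:" as name(argument=value, ...) on one line, values as JSON. servo_tool: Moves the arm, as the interface text tells. Its arguments: {"type":"object","properties":{"rows":{"type":"array"},"force":{"type":"number"}},"required":["rows"]}

```bash
mkdir -p pics; cat > h.py <<'E'
import numpy as np, cv2, pickle
from station import *
def grab(n,tag):
    s=snapshot(n); cv2.imwrite(f'pics/{tag}.png',s['image']); pickle.dump(s,open(f'{tag}.pkl','wb')); return s
def K(s):
    f=192/np.tan(np.radians(s['vertical_fov'])/2); return np.array([[f,0,s['cx']],[0,f,s['cy']],[0,0,1.]])
def und(s,uv):
    # slopes; iterative inverse of d=(1+k1 r^2) s
    return cv2.undistortPoints(np.array(uv,float).reshape(-1,1,2),K(s),np.array([s['k1'],0,0,0.])).reshape(-1,2)
def plane(s,uv,z):
    T=np.array(s['cam_to_world']); d=np.c_[und(s,uv),np.ones(len(np.reshape(uv,(-1,2))))]@T[:3,:3].T
    o=T[:3,3]; return o+d*((z-o[2])/d[:,2])[:,None]
def depthpts(s,uv):
    uv=np.reshape(uv,(-1,2)); T=np.array(s['cam_to_world']); z=s['z_map'][uv[:,1].astype(int),uv[:,0].astype(int)]
    return (np.c_[und(s,uv),np.ones(len(uv))]*z[:,None])@T[:3,:3].T+T[:3,3]
E
python3 - <<'E'
from h import *
print(sense(),tip_extent)
a=grab('top','top0');b=grab('side','side0')
for s in(a,b):print(s['cam_to_world'],s['vertical_fov'],s['k1'],s['cx'],s['cy'])
E
```

```text
{'t': 0.0, 'q': array([ 1.09247430e+00,  5.28480472e-01,  1.43393153e+00, -2.17573450e-06,
        1.18137817e+00, -1.78463980e-01]), 'qd': array([-0.00156771,  0.00059332,  0.00086353, -0.00066535, -0.00076684,
        0.00094694]), 'tau': array([ 7.81744966e-04, -4.42345548e+01, -1.78024399e+01, -2.42863980e-04,
        8.32066726e-03, -1.82862732e-05]), 'tcp_pos': array([0.18440162, 0.59680985, 0.40371511]), 'tool_rot': array([ 1.49367450e-01,  9.88781147e-01, -1.04037113e-03, -3.53423229e-04]), 'force': array([ 0.40945068,  0.5097744 , -0.06298383]), 'ft_torque': array([-0.00283205,  0.01609496, -0.01768804]), 'finger_gap': 1.0011002001829479} 0.1734
[[-0.00514998 -0.9885787   0.15061752  0.36152357]
 [-0.99994354  0.00369105 -0.0099643  -0.08667225]
 [ 0.00929456 -0.15066033 -0.98854189  1.00467305]
 [ 0.          0.          0.          1.        ]] 45.9751592263389 -0.04194426759331521 261.14944867864193 191.46697235359056
[[-0.08917616 -0.64850733  0.75596683 -0.16547961]
 [-0.99594455  0.06714113 -0.05988754 -0.05262192]
 [-0.01191896 -0.75824159 -0.65186473  0.63564146]
 [ 0.          0.          0.          1.        ]] 53.829065944647496 -0.015954952334648397 252.94411264702828 195.02928274781266
```

View pics/top0.png

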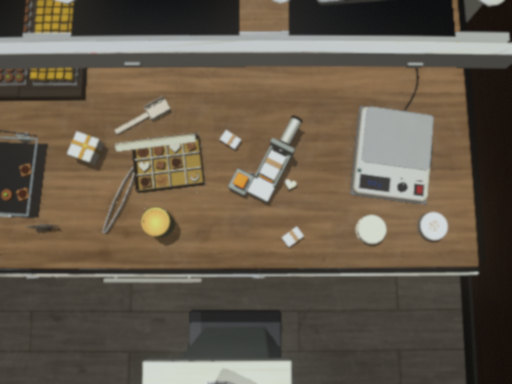

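View pics/side0.png

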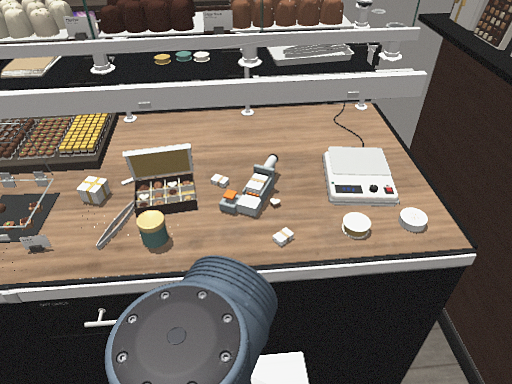

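```bash
python3 - <<'E'
from h import *
a=pickle.load(open('top0.pkl','rb'));b=pickle.load(open('side0.pkl','rb'))
c1=cv2.resize(a['image'][105:215,215:315],None,fx=4,fy=4,interpolation=2);c2=cv2.resize(b['image'][145:225,205:295],None,fx=4,fy=4,interpolation=2)
o=np.zeros((440,800,3),np.uint8);o[:440,:400]=c1;o[:320,400:760]=c2;cv2.imwrite('pics/crop0.png',o)
for s,z0,z1 in((a,105,215),):
    hsv=cv2.cvtColor(s['image'],cv2.COLOR_BGR2HSV); m=cv2.inRange(hsv,(5,170,150),(22,255,255))
    m[:z0]=0;m[z1:]=0;m[:,:215]=0;m[:,315:]=0
    n,l,st,ce=cv2.connectedComponentsWithStats(m)
    for i in range(1,n):
        if st[i,4]>4: print(ce[i],st[i],plane(s,[ce[i]],.044))
for p in[(241,181),(262,187),(271,165),(277,155),(282,147),(296,123)]:print(p,depthpts(a,[p]))
E
```

```text
[240.4537037  180.59259259] [235 174  12  14 108] [[ 0.53175923 -0.05188935  0.044     ]]
(241, 181) [[ 0.53061899 -0.05311611  0.04538963]]
(262, 187) [[ 0.51967914 -0.09838849  0.03123338]]
(271, 165) [[ 0.56485041 -0.11785281  0.04864643]]
(277, 155) [[ 0.58653792 -0.13096076  0.05023717]]
(282, 147) [[ 0.60052265 -0.14113854  0.06500687]]
(296, 123) [[ 0.65632908 -0.17278332  0.05621794]]
```

View pics/crop0.png

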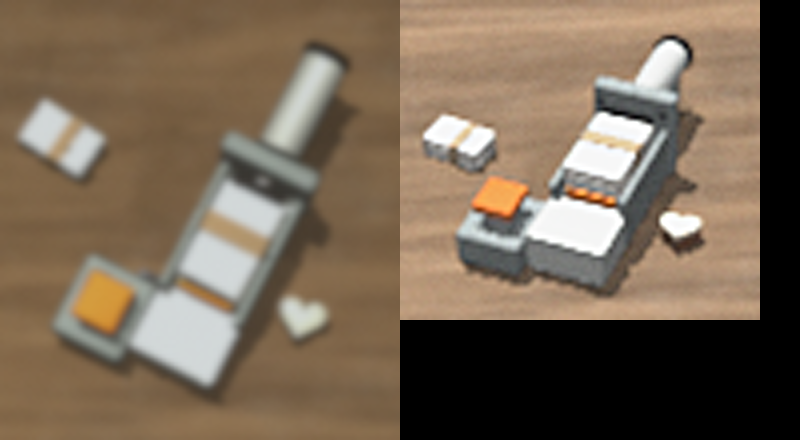

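```bash
cat > pose.py <<'E'
from h import *
def run(a,b):
    res={}
    # depth cloud near dispenser from both views
    for n,s in(('top',a),('side',b)):
        v,u=np.mgrid[0:384,0:512]; uv=np.c_[u.ravel(),v.ravel()]
        P=depthpts(s,uv); C=s['image'].reshape(-1,3).astype(int)
        ok=(s['z_map'].ravel()>0)&(abs(P[:,0]-.57)<.13)&(abs(P[:,1]+.11)<.11)&(P[:,2]>.0)&(P[:,2]<.08)
        P,C=P[ok],C[ok]
        hsv=cv2.cvtColor(C[None].astype(np.uint8),cv2.COLOR_BGR2HSV)[0]
        org=(hsv[:,0]>4)&(hsv[:,0]<20)&(hsv[:,1]>180)&(hsv[:,2]>150)
        key=P[org&(P[:,2]>.040)]
        white=(hsv[:,1]<50)&(hsv[:,2]>150)
        deck=P[white&(abs(P[:,2]-.031)<.004)]
        stk=P[white&(abs(P[:,2]-.052)<.006)]
        pl=P[(P[:,2]>.0605)]
        for nm,q in(('key',key),('deck',deck),('stack',stk),('plate',pl)):
            if len(q)>5:
                r=cv2.minAreaRect((q[:,:2]*1000).astype(np.float32)); print(n,nm,len(q),'med z',round(np.median(q[:,2]),4),'mean',q.mean(0).round(4),'rect',np.round(r[0],1),np.round(r[1],1),round(r[2],1))
    # colour centroid of key, ray onto z=.044
        h=cv2.cvtColor(s['image'],cv2.COLOR_BGR2HSV); m=cv2.inRange(h,(5,170,150),(22,255,255))
        m2=np.zeros_like(m);x0=(215,140) if n=='top' else (205,170)
        m2[x0[1]:x0[1]+80,x0[0]:x0[0]+40]=m[x0[1]:x0[1]+80,x0[0]:x0[0]+40]
        k,l,st,ce=cv2.connectedComponentsWithStats(m2); i=1+np.argmax(st[1:,4])
        print(n,'key ray',plane(s,[ce[i]],.044),ce[i],st[i])
if __name__=='__main__': run(pickle.load(open('top0.pkl','rb')),pickle.load(open('side0.pkl','rb')))
E
python3 pose.py
```

```text
top key 70 med z 0.0444 mean [ 0.5304 -0.0534  0.0445] rect [530.8 -52.7] [16.9 21.2] 63.9
top deck 408 med z 0.0303 mean [ 0.5196 -0.0944  0.0303] rect [554.7 -90.9] [ 90.1 110.7] 65.5
top stack 547 med z 0.0523 mean [ 0.5899 -0.1337  0.0524] rect [ 602.1 -141.4] [ 36.8 140.6] 61.2
top plate 137 med z 0.064 mean [ 0.6057 -0.1435  0.064 ] rect [ 632.  -146.2] [51.5 80.4] 82.4
top key ray [[ 0.53175923 -0.05188935  0.044     ]] [240.4537037  180.59259259] [235 174  12  14 108]
side key 15 med z 0.0423 mean [ 0.5248 -0.0543  0.0423] rect [525.5 -55.2] [15.1 31.8] 21.6
side deck 234 med z 0.029 mean [ 0.5195 -0.0969  0.0291] rect [ 556.4 -128.4] [ 62.9 184.1] 45.1
side stack 298 med z 0.0502 mean [ 0.5897 -0.1342  0.0507] rect [ 601.8 -139.3] [ 37.2 146.5] 62.5
side plate 56 med z 0.0622 mean [ 0.6028 -0.1416  0.0623] rect [ 602.8 -141. ] [54.3 13.7] 59.6
side key ray [[ 0.52373217 -0.05292374  0.044     ]] [230.375      195.70833333] [224 192  13   7  24]
```

Emit:
servo_tool(rows=[[[0, 0, 0], 0, -0.2], [[0, 0, 0], 0, -0.2]])

```text
t: 0.3
tcp_pos: [0.1843, 0.5967, 0.4033]
tool_rot: [0.149, 0.989, -0.001, -0.001]
force: [-0.2, 0.5, -0.1]
finger_gap: 0.689
```

Emit:
servo_tool(rows=[[[-20, -20, 0], 2, -0.2], [[-52, -54, 0], 4, -0.2], [[-87, -90, 0], 6, -0.2], [[-121, -126, 0], 8, -0.2], [[-156, -162, 0], 10, -0.2], [[-190, -198, 0], 10.9, -0.2], [[-225, -234, 0], 10.9, -0.2], [[-260, -270, 0], 10.9, -0.2]])

```text
t: 1.1
tcp_pos: [0.3533, 0.2606, 0.4043]
tool_rot: [0.242, 0.97, -0.001, 0.0]
force: [0.7, -0.1, -0.6]
finger_gap: 0.405
```

```bash
cat > go.py <<'E'
from h import *
from scipy.spatial.transform import Rotation as R
import sys
tx,ty,tz,yaw=map(float,sys.argv[1:5])  # target TCP, tool y heading deg
s=sense(); Rm=R.from_quat(s['tool_rot']).as_matrix()
print('t',s['t'],'tcp',s['tcp_pos'],'gap',s['finger_gap'],'F',s['force'],'q',s['q'].round(2),'tip',tip_extent)
print('shift mm',(Rm.T@(np.array([tx,ty,tz])-s['tcp_pos'])*1000).round(1),'turn',np.degrees(np.arctan2(Rm[1,1],Rm[0,1]))-yaw,'tilt z',Rm[:,2].round(4))
E
python3 go.py .5212 -.0728 .30 62
```

```text
t 1.1 tcp [0.35327293 0.26057656 0.40425998] gap 0.40466722118877 F [ 0.67968714 -0.06526658 -0.59625701] q [ 0.38  0.28  1.88 -0.    0.99 -0.7 ] tip 0.1734
shift mm [-304.9 -215.   105. ] turn -0.048903169448486494 tilt z [-6.0e-04 -2.5e-03 -1.0e+00]
```

Emit:
servo_tool(rows=[[[-40, -28, 5], 0, -0.2], [[-80, -56, 15], 0, -0.2], [[-120, -84, 30], 0, -0.2], [[-160, -112, 50], 0, -0.2], [[-200, -140, 70], 0, -0.2], [[-240, -170, 90], 0, -0.2], [[-275, -195, 100], 0, -0.2], [[-305, -215, 105], 0, -0.2]])

```text
t: 1.9
tcp_pos: [0.5219, -0.0754, 0.2987]
tool_rot: [0.243, 0.97, -0.001, -0.001]
force: [-0.0, 1.4, -0.0]
finger_gap: 0.398
```

```bash
python3 go.py .5212 -.0728 .27 62; python3 - <<'E'
from h import *
a=grab('top','top1');b=grab('side','side1')
o=np.zeros((600,800,3),np.uint8)
o[:400,:400]=cv2.resize(a['image'][105:205,215:315],None,fx=4,fy=4,interpolation=2)
o[:480,400:]=cv2.resize(b['image'][110:230,200:300],None,fx=4,fy=4,interpolation=2);cv2.imwrite('pics/crop1.png',o)
E
```

```text
t 1.9 tcp [ 0.52189559 -0.07536428  0.29869792] gap 0.3982612689818663 F [-0.04143201  1.40238356 -0.0221412 ] q [-0.35  0.55  1.77 -0.    0.81 -1.43] tip 0.1734
shift mm [ 1.8  2.  28.7] turn -0.1294166539975592 tilt z [-0.0019 -0.0021 -1.    ]
```

View pics/crop1.png

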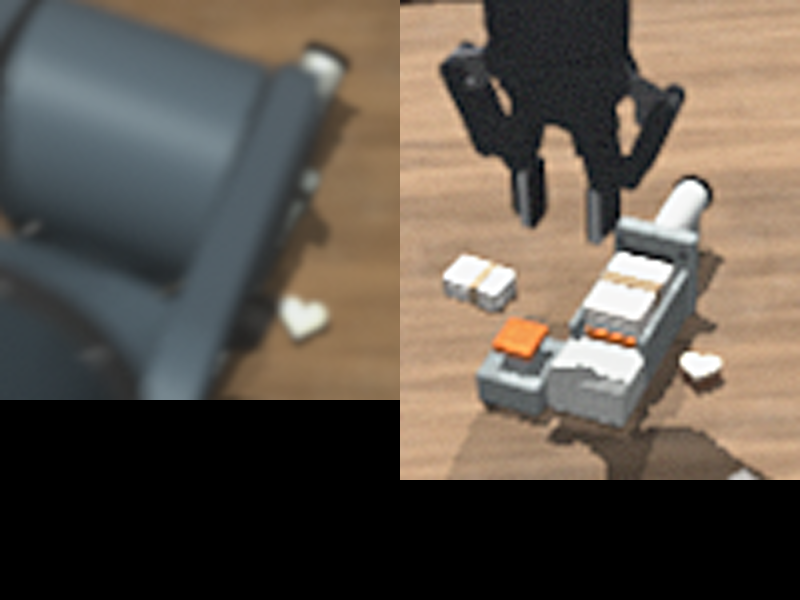

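```bash
cat > tips.py <<'E'
from h import *
import sys
tag,zmin,zmax=sys.argv[1],float(sys.argv[2]),float(sys.argv[3])
s=pickle.load(open(tag+'.pkl','rb'))
v,u=np.mgrid[100:215,200:300]; uv=np.c_[u.ravel(),v.ravel()];P=depthpts(s,uv)
C=s['image'][100:215,200:300].reshape(-1,3).max(1)
o=np.array([.5376,-.108]);ex=np.array([.883,-.469]);ey=np.array([.469,.883])
D=np.c_[(P[:,:2]-o)@ex,(P[:,:2]-o)@ey,P[:,2]]*1000
m=(D[:,2]>zmin)&(D[:,2]<zmax)&(C<110)&(abs(D[:,0])<150)&(abs(D[:,1])<100)
for lo in np.arange(zmin,zmax,4):
    k=m&(D[:,2]>=lo)&(D[:,2]<lo+4)
    for nm,q in(('key',D[k&(D[:,1]>23)]),('catch',D[k&(D[:,1]<=23)])):
        if len(q):print(lo,nm,len(q),'x',q[:,0].min().round(1),q[:,0].max().round(1),'y',q[:,1].min().round(1),q[:,1].max().round(1))
E
python3 tips.py side1 100 160
```

```text
124.0 key 4 x -21.1 -16.2 y 35.8 36.8
128.0 key 8 x -33.2 -12.3 y 34.8 38.5
128.0 catch 1 x -30.6 -30.6 y -5.0 -5.0
132.0 key 5 x -29.5 -16.5 y 34.8 44.6
132.0 catch 6 x -34.8 -28.2 y -9.3 -1.4
136.0 key 10 x -33.8 -17.7 y 35.0 47.1
136.0 catch 10 x -32.4 -18.5 y -12.1 -1.1
140.0 key 13 x -36.1 -14.2 y 34.7 45.9
140.0 catch 10 x -35.2 -17.6 y -12.9 -2.5
144.0 key 13 x -34.4 -14.7 y 34.5 46.9
144.0 catch 11 x -34.6 -18.0 y -12.3 -2.3
148.0 key 8 x -33.5 -14.4 y 35.3 46.1
148.0 catch 10 x -36.6 -18.7 y -12.3 -2.1
152.0 key 12 x -34.7 -13.9 y 34.7 46.3
152.0 catch 12 x -33.7 -16.8 y -12.4 -2.0
156.0 key 13 x -34.5 -14.4 y 34.8 46.0
156.0 catch 9 x -33.3 -17.0 y -13.1 -2.0
```

```bash
python3 go.py .5210 -.0709 .228 62
```

```text
t 2.0 tcp [ 0.52437657 -0.07782013  0.29934706] gap 0.3991450343361558 F [-0.86482894  0.24157792 -0.62426804] q [-0.36  0.56  1.77 -0.    0.81 -1.43] tip 0.1734
shift mm [ 6.7  4.7 71.3] turn -0.3563236089462194 tilt z [ 0.004  -0.0051 -1.    ]
```

Emit:
servo_tool(rows=[[[3, 2, 15], 0, -0.2], [[5, 4, 35], 0, -0.2], [[6.7, 4.7, 55], 0, -0.2], [[6.7, 4.7, 66], 0, -0.2], [[6.7, 4.7, 71], 0, -0.2], [[6.7, 4.7, 71], 0, -0.2], [[6.7, 4.7, 71], 0, -0.2]])

```text
t: 2.7
tcp_pos: [0.5214, -0.0708, 0.2289]
tool_rot: [0.245, 0.97, -0.002, 0.003]
force: [-0.4, 0.8, 0.5]
finger_gap: 0.399
```

```bash
python3 go.py .5210 -.0709 .209 62; python3 - <<'E'
from h import *
b=grab('side','side2')
cv2.imwrite('pics/crop2.png',cv2.resize(b['image'][140:230,200:300],None,fx=6,fy=6,interpolation=2))
E
python3 tips.py side2 50 80
```

```text
t 2.7 tcp [ 0.52135231 -0.07082983  0.22890523] gap 0.3985942578306544 F [-0.35650345  0.77632716  0.48275894] q [-0.35  0.68  1.82 -0.01  0.64 -1.42] tip 0.1734
shift mm [ 0.4 -0.2 19.9] turn -0.3412460972843192 tilt z [ 0.0052 -0.0055 -1.    ]
50.0 catch 27 x 60.2 149.9 y -26.0 13.0
54.0 key 3 x -36.9 -28.3 y 41.7 42.9
54.0 catch 18 x 66.9 148.6 y -25.1 8.4
58.0 key 6 x -37.1 -21.1 y 41.8 43.3
58.0 catch 11 x 67.6 73.0 y -24.9 1.9
62.0 key 3 x -38.7 -20.3 y 41.4 42.5
62.0 catch 7 x -43.1 -27.0 y -4.7 6.5
66.0 key 11 x -43.8 -20.3 y 41.3 54.9
66.0 catch 10 x -43.4 -28.6 y -5.5 7.0
70.0 key 11 x -45.2 -24.9 y 41.3 52.2
70.0 catch 5 x -40.0 -29.8 y -6.1 0.3
74.0 key 7 x -42.1 -25.8 y 41.9 54.5
74.0 catch 10 x -45.1 -27.9 y -5.9 4.9
78.0 key 8 x -42.4 -29.0 y 41.7 54.5
78.0 catch 5 x -44.0 -26.6 y -5.3 5.3
```

View pics/crop2.png

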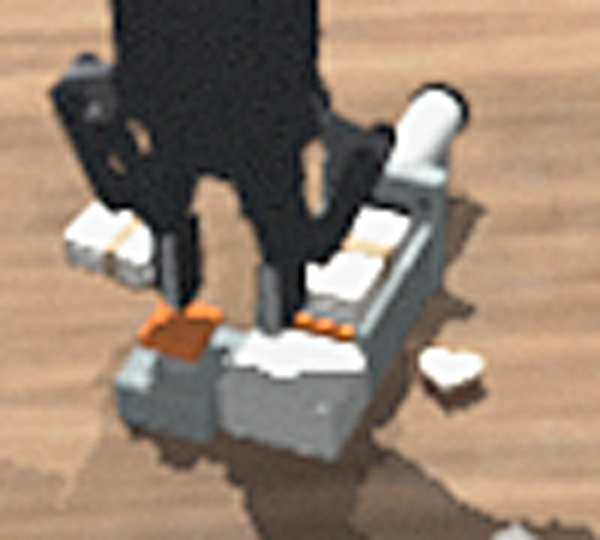

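The fingers are centred over the key (y 41–55) and over the catch point (y −6 to +7). Next I press the key.

Emit:
servo_tool(rows=[[[0, 0, 5], 0, -0.2], [[0, 0, 10], 0, -0.2], [[0, 0, 14], 0, -0.2], [[0, 0, 17], 0, -0.2], [[0, 0, 20], 0, -0.2], [[0, 0, 21], 0, -0.2], [[0, 0, 21], 0, -0.2], [[0, 0, 21], 0, -0.2]])

```text
t: 3.55
tcp_pos: [0.5215, -0.071, 0.2085]
tool_rot: [0.245, 0.969, -0.002, 0.004]
force: [-0.8, 0.3, 6.7]
finger_gap: 0.4
```

```bash
python3 go.py .5210 -.0709 .206 62; python3 - <<'E'
from h import *
b=grab('side','side3')
cv2.imwrite('pics/crop3.png',cv2.resize(b['image'][140:230,200:300],None,fx=6,fy=6,interpolation=2))
E
python3 go.py .5210 -.0709 .206 62
```

```text
t 3.55 tcp [ 0.52153425 -0.0709838   0.20852066] gap 0.4003432841577134 F [-0.82470117  0.34812347  6.74011772] q [-0.35  0.71  1.82 -0.01  0.6  -1.42] tip 0.1734
shift mm [ 0.5 -0.2  2.5] turn -0.37830017558124496 tilt z [ 0.0061 -0.0056 -1.    ]
t 3.6 tcp [ 0.52154866 -0.07097484  0.20851289] gap 0.4027155460092091 F [-1.62627695 -0.10371373  7.78658734] q [-0.35  0.71  1.82 -0.01  0.6  -1.42] tip 0.1734
shift mm [ 0.5 -0.2  2.5] turn -0.38064537747904126 tilt z [ 0.0061 -0.0056 -1.    ]
```

View pics/crop3.png

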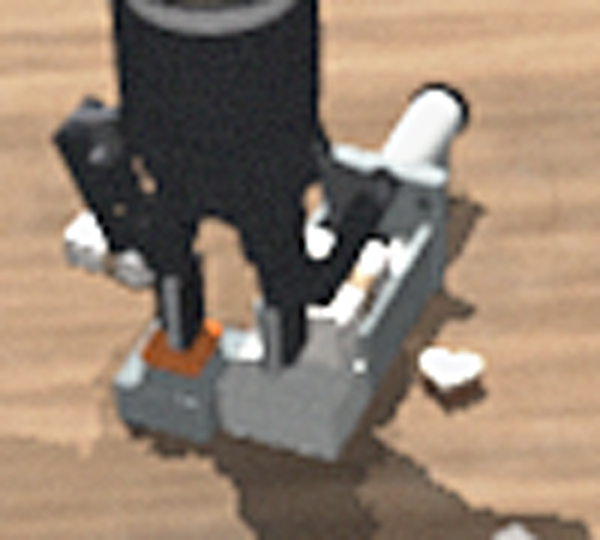

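Emit:
servo_tool(rows=[[[0, 0, 1], 0, -0.2], [[0, 0, 2], 0, -0.2], [[0, 0, 2.5], 0, -0.2], [[0, 0, 2.5], 0, -0.2], [[0, 0, 2.5], 0, -0.2], [[0, 0, 2.5], 0, -0.2], [[0, 0, 2.5], 0, -0.2], [[0, 0, 2.5], 0, -0.2]])

```text
t: 4.4
tcp_pos: [0.5214, -0.0709, 0.2081]
tool_rot: [0.245, 0.969, -0.002, 0.004]
force: [-2.9, 1.4, 19.1]
finger_gap: 0.401
```

Emit:
servo_tool(rows=[[[0, 0, 0.5], 0, -0.2], [[0, 0, 0.5], 0, -0.2], [[0, 0, 0.5], 0, -0.2], [[0, 0, 0.5], 0, -0.2], [[0, 0, 0.5], 0, -0.2], [[0, 0, 0.5], 0, -0.2]])

```text
t: 5.0
tcp_pos: [0.5213, -0.0709, 0.2084]
tool_rot: [0.246, 0.969, -0.002, 0.004]
force: [-1.9, -0.0, 10.4]
finger_gap: 0.399
```

```bash
python3 go.py .5210 -.0709 .206 62; python3 - <<'E'
from h import *
b=grab('side','side4')
cv2.imwrite('pics/crop4.png',cv2.resize(b['image'][140:230,200:300],None,fx=6,fy=6,interpolation=2))
o=np.array([.5376,-.108]);ex=np.array([.883,-.469]);ey=np.array([.469,.883])
v,u=np.mgrid[140:225,200:300]; uv=np.c_[u.ravel(),v.ravel()]
h=cv2.cvtColor(b['image'],cv2.COLOR_BGR2HSV)[140:225,200:300].reshape(-1,3)
for tag in('side2','side4'):
    s=pickle.load(open(tag+'.pkl','rb'));P=depthpts(s,uv);D=np.c_[(P[:,:2]-o)@ex,(P[:,:2]-o)@ey,P[:,2]]*1000
    h=cv2.cvtColor(s['image'],cv2.COLOR_BGR2HSV)[140:225,200:300].reshape(-1,3)
    t=(abs(D[:,2]-51)<4)&(abs(D[:,1])<17)&(D[:,0]<68)&(D[:,0]>-30)&(h[:,2]>150)
    print(tag,'stack top n',t.sum(),'x pct',np.percentile(D[t,0],[2,10,50,90,98]).round(1),'z',np.median(D[t,2]),D[t,2].std())
    bd=t&(h[:,1]>70)&(h[:,0]<30); print(' band x',D[bd,0].mean() if bd.any() else None,bd.sum())
    k=(h[:,1]>180)&(h[:,0]<20)&(D[:,1]>35)&(D[:,1]<60)&(D[:,0]<-15)&(D[:,0]>-50); print(' key z',k.sum(),np.median(D[k,2]))
E
```

```text
t 5.0 tcp [ 0.5213357  -0.07087345  0.20836016] gap 0.3989892710316862 F [-1.93075984 -0.03216248 10.43485364] q [-0.35  0.71  1.82 -0.    0.6  -1.42] tip 0.1734
shift mm [ 0.3 -0.2  2.4] turn -0.4434966824825537 tilt z [ 0.0073 -0.0056 -1.    ]
side2 stack top n 135 x pct [ 1.   5.6 27.  54.9 58.7] z 49.787106849716544 1.1282781413399272
 band x 33.903490370840935 7
 key z 40 42.23993760037415
side4 stack top n 85 x pct [-20.2 -17.   11.5  35.6  36.4] z 49.81232089733511 1.3308684083570572
 band x 12.642737643811511 4
 key z 27 34.74337757787638
```

View pics/crop4.png

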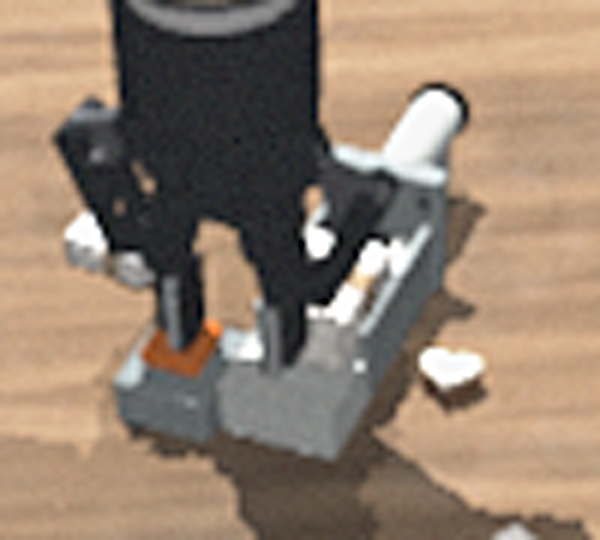

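Emit:
servo_tool(rows=[[[0, 0, 1.5], 0, -0.2], [[0, 0, 1.5], 0, -0.2], [[0, 0, 1.5], 0, -0.2], [[0, 0, 1.5], 0, -0.2], [[0, 0, 1.5], 0, -0.2]])

```text
t: 5.55
tcp_pos: [0.5212, -0.0708, 0.2082]
tool_rot: [0.246, 0.969, -0.002, 0.005]
force: [-1.9, 0.4, 15.3]
finger_gap: 0.399
```

```bash
python3 -c "
from station import *
s=sense();print(s['t'],s['force'],s['tcp_pos'],s['finger_gap']);print(sign_off())"
```

```text
5.55 [-1.94339305  0.41514308 15.28754439] [ 0.52123296 -0.07082483  0.20820309] 0.3990002177821379
the job is handed in; nothing more can be done
None
```

I pressed the orange key down to its stop with one fingertip and caught the stack with the other finger, then handed the job in at 5.55 s while still holding. `sign_off()` reported no verdict.

- **Key:** The side camera put the key top about 7.5 mm lower than before the press. Commanding another 2.5 mm down moved the tool only about 0.4 mm and took the push to 19 N, so it is on the hard stop. The final push was about 15 N.
- **Stack:** It moved out about 21 mm, so its centre is at about x = +8 mm, with its front face against the catching finger. Its measured top height did not change, so it lies flat on the deck. The pusher's force on the finger reads about 2 N.
- **Bystanders:** The praline looked unmoved in the last picture. I did not check the tin or the spool again; nothing on the path came near where I saw the tin, and I never clearly identified the spool.
- **Disagreements:** The two cameras differed by a few mm. The first fingertip check, taken before the arm had settled, was about 4 mm off; the next one, with the arm at rest, agreed with the plan.

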